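# Show the carved panel to the inspection camera

## Task

Turn the fixture's quarter-turn hold-down fully open to its stop, lift the carved panel out of the slot and hold it up in the air before the inspection camera: rosette centred on the lens axis 100 mm in front of the lens, top edge uppermost, the carved face leaned back and turned so that it looks squarely into the lens. Finish while holding it there, still in the gripper, without setting it down or letting go; leave the hold-down open, do not touch the camera, and leave the other things on the bench where they are.

Things in the scene. Friction and masses are not known exactly. Their poses are not given: they have to be found in the camera images.
- fixture: wooden fixture fixed to the bench; base 120 (x) x 154 (y) x 20 mm, from y = -62 to +92 mm; origin under the middle of the slot at bench level, z up. The slot runs along y and holds the panel on edge, 1 mm clear either side, 1.5 mm at the ends; its walls end 50 mm above the bench. A 20 mm steel post at y = +72 mm carries the hold-down.
- holddown (a joint): quarter-turn hold-down: steel bar on the fixture's upright post, 24 mm wide, 10 mm thick. 0 = closed stop: its arm (88 mm from the pivot) lies along the fixture's -y, over the panel; knob at +y of the pivot. Grows clockwise seen from above to 1.571 = open stop: arm along -x, knob at +x. Starts at 0 to 0.25. Friction 0.12 N m holds it where left.
- knob (a point): grip point of the hold-down's upright round black knob, 20 mm diameter, 40 mm tall; 60 mm from the pivot axis; this point is on the knob's axis 30 mm above the bar's underside, 20 mm above the bar's upper face and 20 mm below the knob's top
- pivot (a point): on the hold-down's turning axis, at the bar's underside, 123.5 mm above the bench (3.5 mm above the panel's top edge)
- panel: carved wooden panel on edge in the slot, 18 mm thick (x), 90 mm wide (y), 100 mm tall (z), 90 to 145 g; origin at the centre of its underside, 20 mm above the bench. Its +x face carries the carving, at the start on the side away from the robot. Both faces are flat above 60 mm from its underside: grip it there from above.
- rosette (a point): centre of the front of the carved round rosette, 46 mm diameter, standing 4 mm out of the panel's +x face: 13 mm from the panel's mid-plane and 36 mm above its underside
- outlook (a point): imaginary point moving with the panel, 100 mm straight out (panel +x) from the rosette: it lies on the lens front when the panel is presented right
- camera: inspection camera stand fixed to the bench: foot 100 x 110 mm, 14 mm high, slim column 300 mm tall; origin under it at bench level. It stands on the far side, left or right.
- camera_head: grey camera head on the stand, 52 mm wide, 46 mm high, 85 mm long with lens barrel (36 mm diameter). Origin at the centre of the lens front, 270 mm above the bench, 40 mm ahead of the stand's origin. It looks along its own -x, towards the robot's side and 24 degrees (0.42 rad) downward; its y is level, its z is the picture's upward direction.
- oil_bottle: amber bottle, 64 mm diameter, 170 mm tall, loose bystander
- mallet: wooden carver's mallet standing on its head, up to 80 mm diameter, 200 mm tall, loose bystander
- blank: plain uncarved panel lying flat, 100 x 90 x 18 mm, loose bystander
- sanding_block: cork block 70 x 45 x 30 mm, loose bystander
- brush: bench brush lying, 160 mm long, loose bystander
- gouge: wood-handled steel gouge lying, about 205 mm long, 22 mm wide, 20 mm high, origin under the middle, loose bystander
- wax_tin: metal tin, 72 mm diameter, 45 mm tall, loose bystander
Not all that is in view belongs to the job. Leave any blue look-alike of the panel alone. Leave any purple look-alike of the fixture alone.

How it is judged:
By the outcome, as a careful person would: the job done as asked, in the order asked, and still so for the second after the job is handed in, while the arm keeps its last pose, push and grip.
It also fails if it takes over 51 s, if anything falls off the work surface, if the arm or the gripper's body presses on something with over 40 N, if the wrist force passes 120 N, or if a joint passes its speed limit or range.

## Robot

A 6-joint arm with a two-finger parallel gripper is mounted at the origin on the work surface. World frame = base frame: x ahead of the robot, y to its left, z up, the work surface at z = 0. Lengths are in m, angles in rad, forces in N, time in s.
With the tool pointing down it reaches from about 0.25 to 0.775 m from the base axis. Payload 8.9 kg.
Tool frame: the origin (TCP) lies at the very end of the fingers, on their centre line; the grasp point (between the pads) lies 19 mm behind it (grasp_offset is the distance from the TCP to the grasp point, in m); z points along the fingers, y is the line along which they close (so a half turn about z gives the same grasp; the last joint's range is limited). The gripper opens to 85 mm and grips with 20 to 120 N. Pads are 22 mm wide; open, the fingers measure 114 mm over their backs; the gripper's body (76 mm by 85 mm) begins 54 mm behind the grasp point. The pads swing forward as they close: fully open they stand 13 mm farther back than shut.
Start: joints at [-1.489, 0.291, -0.153, 1.127, 0, 1.431], TCP at [0.115, -0.512, 0.231] pointing down, gripper open.
Joint ranges: [-2.52, 2.52], [-0.91, 1.74], [-1.3, 1.37], [-1.96, 2.02], [-1.52, 1.47], [-3.14, 3.14]. Speed limits (rad/s): [2.22, 2.22, 2.79, 3.14, 3.14, 3.14].

## Interface

Orientations are given as a rotation vector (axis times angle).
In Python, from plant import * gives the robot as it stands.
- The arm moves only by the shell command python3 -m inch 'ROWS' [FORCE]. ROWS is JSON, a list that holds one entry, the list of rows, each a list of 7 numbers: the turn, a rotation vector about the tool's x, y, z in rad, then the shift along the tool's x, y, z in mm, then the opening, from 0 (shut) to 1 (fully open). In form: [[[wx, wy, wz, x, y, z, hand], ...]]. A call has 1 to 8 rows; each row shifts and turns the commanded pose from where the row before left it, along the tool's axes as they then stand; what a row does not reach is not made up. A row lasts 1/10 s, in which the tool goes at most 50 mm and 8.59 degrees, less where a joint would pass 70% of its speed; a pose out of reach is approached as far as the arm can. A call with a gripper value outside its range is refused whole. The fingers move at their own pace and stop on an object; FORCE is the grip in N (left out, the last holds). Time passes only in rows, so rows that do not move let the fingers close. It gives the time, the measured TCP pose, the force and the opening at its end, in the units of the state.
- state(): the state, without advancing time (a new reading comes with each control period).
- get_image(name): name is "scene" or "top" or "wrist"; returns (picture, depth): 400x640x3 uint8, blue, green, red; 400x640 float32, m along the optical axis (not along the pixel's ray), 0 where there is no reading.
- camera_params(name): a dict with "intrinsics" (3x3 intrinsics, pixels), "rvec" (rotation vector, rad) and "tvec" (3), from world to camera coordinates, as OpenCV has them; the wrist camera has in their place "tool_from_camera" (4x4, takes a point from camera to tool coordinates, whose origin is the TCP and whose axes are the flange's). Camera axes: x right, y down, z forward; pixel columns grow to the right and rows downward; lengths in m; the calibration is good to about 2 mm. A picture is of the moment at which its call begins: read the wrist's pose just before it. camera_params takes no time and is no camera call.
- sign_off(): hands the job in, once; it reports no verdict.
Trained networks look in the newest picture that a camera, given by its name, has taken for a name from the list of things; names that differ only in an ending like _2 or _b are one class to them, and where a whole thing is asked for, a point or a joint stands for the part that bears it (a point fixed in the world has none). Each returns a list of dicts, best first, with "confidence" (0 to 1); they miss things now and then, are a little off and sometimes report something else, mostly with a low value. They report only what shows in the picture. A call takes as long as a camera call. They do not tell look-alikes from the thing itself.
- look_for(name, camera): "xyz" ([x, y, z] in m, in world coordinates, good to about 4 mm: the middle of the surface that is visible of it).
The state is a dict: "time_s": time; "qpos": joint angles; "joint_velocities": joint speeds; "joint_efforts": joint torques, N m; "tool_pos": TCP position; "ee_rot": TCP orientation; "ft_force": force on the tool from outside, world axes, zero at the start; "torque": the same for the moment, N m; "gripper_width": opening from 0.0 (shut) to 1.0 (fully open).
Only numpy, scipy, OpenCV 4.12 (cv2) and the standard library are available. Lean on these libraries where they do the work, as an engineer would, in place of code of your own. Each camera call takes 0.05 s, during which the arm holds its last target. There are 200 camera calls.

## Working session

There is one attempt and no reset: what is moved stays moved. The work goes in short steps, Python scripts to look and compute and a shell command to move; the robot and the scene stay as the last step left them, time stands still between calls to the robot, and variables do not carry over. Pictures are saved under pics/ and viewed, on a budget of 10 in all, crops included, one or two more only if the job needs it, and the job is handed in when it is done.

```bash
ls; mkdir -p pics; python3 - <<'E'
from plant import *
import cv2,numpy as np
s=state();print(s['time_s'],s['tool_pos'],s['ee_rot'],s['qpos'],s['gripper_width'])
for c in("scene","top"):
    p,d=get_image(c);cv2.imwrite(f"pics/{c}0.png",p);np.save(f"pics/{c}0.npy",d)
    print(c,camera_params(c))
    for n in("fixture","knob","panel","rosette","camera","camera_head","pivot","holddown"):
        print(c,n,[(np.round(r['xyz'],3).tolist(),round(r['confidence'],2)) for r in look_for(n,c)])
print(camera_params("wrist"),state()['time_s'])
E
```

```text
pics
0.0 [ 0.1149352  -0.51184627  0.23074232] [-3.12121829e+00 -3.45952445e-01 -3.73042674e-05] [-1.48931846e+00  2.91293054e-01 -1.54081663e-01  1.12668216e+00
 -1.26852065e-05  1.43149753e+00] 0.9979810401966388
scene {'intrinsics': array([[503.83935958,   0.        , 317.43552156],
       [  0.        , 503.83935958, 200.29813006],
       [  0.        ,   0.        ,   1.        ]]), 'rvec': array([ 2.0266215 ,  0.89243934, -0.44913035]), 'tvec': array([-0.36290464, -0.04774998,  1.60564497])}
scene fixture [([0.225, 0.253, 0.026], 0.83), ([0.507, 0.031, 0.023], 0.8)]
scene knob [([0.501, 0.072, 0.132], 0.78), ([0.224, 0.302, 0.133], 0.67)]
scene panel [([0.493, 0.002, 0.079], 0.86), ([0.359, 0.029, 0.066], 0.6), ([0.545, -0.181, 0.045], 0.53), ([0.547, 0.411, 0.035], 0.31)]
scene rosette [([0.359, 0.027, 0.064], 0.92), ([0.538, -0.182, 0.045], 0.67), ([0.699, 0.018, 0.018], 0.22)]
scene camera [([0.442, 0.325, 0.013], 0.19)]
scene camera_head [([0.779, -0.3, 0.309], 0.98)]
scene pivot [([0.502, 0.075, 0.134], 0.88), ([0.222, 0.302, 0.133], 0.81)]
scene holddown [([0.225, 0.301, 
[... 1005 characters left out ...]
[0.5, 0.066, 0.135], 0.98), ([0.215, 0.3, 0.134], 0.57)]
top holddown [([0.502, 0.065, 0.132], 0.88), ([0.394, -0.216, 0.028], 0.5), ([0.486, -0.015, 0.122], 0.35)]
{'intrinsics': array([[326.80112565,   0.        , 312.73151801],
       [  0.        , 326.80112565, 202.10767575],
       [  0.        ,   0.        ,   1.        ]]), 'tool_from_camera': array([[-7.03054888e-04, -9.44545038e-01, -3.28381146e-01,
         8.41853351e-02],
       [ 9.99999656e-01, -5.19870255e-04, -6.45633219e-04,
        -4.96827756e-04],
       [ 4.39114063e-04, -3.28381487e-01,  9.44545079e-01,
        -1.43487926e-01],
       [ 0.00000000e+00,  0.00000000e+00,  0.00000000e+00,
         1.00000000e+00]])} 0.9
```

View pics/scene0.png

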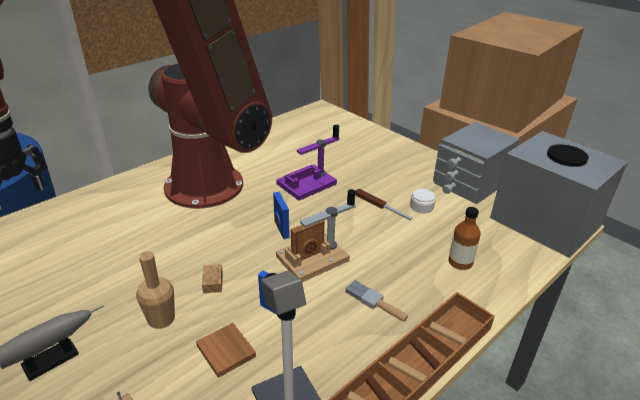

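View pics/top0.png

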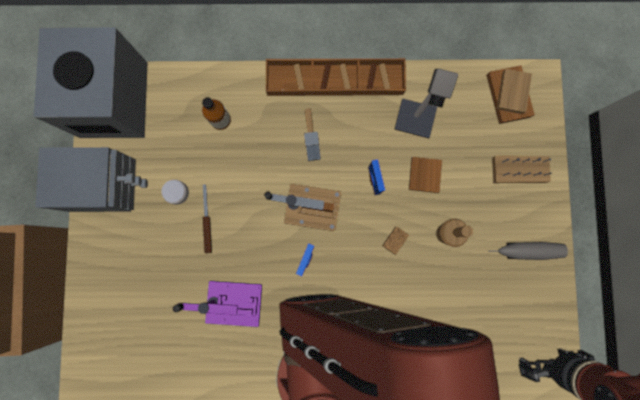

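The job's fixture is the wooden one (top px 313,207, scene 313,255), with the brown panel. The purple fixture (top 233,303) and the two blue panels (top 305,260 and 376,177) are the look-alikes. The camera stand is at top px 415,118, with its head at 440,85. Next I measure the yaws from the point clouds.

```bash
cat > h.py <<'E'
import cv2,numpy as np
from scipy.spatial.transform import Rotation as R
from plant import *
def cloud(c,d,T=None):
    P=camera_params(c);K=P['intrinsics'];v,u=np.mgrid[:400,:640]
    X=np.stack([(u-K[0,2])/K[0,0]*d,(v-K[1,2])/K[1,1]*d,d],-1)
    if c=='wrist':
        M=P['tool_from_camera'];X=X@M[:3,:3].T+M[:3,3]
        return X@R.from_rotvec(T['ee_rot']).as_matrix().T+T['tool_pos']
    return (X-P['tvec'])@R.from_rotvec(P['rvec']).as_matrix()
def rect(W,m,name):
    r=cv2.minAreaRect((W[m][:,:2]*1000).astype(np.float32));print(name,m.sum(),np.round(r[0],1),np.round(r[1],1),round(r[2],1),'z',W[m][:,2].mean().round(4));return r
E
python3 - <<'E'
from h import *
for c in('top','scene'):
    d=np.load(f'pics/{c}0.npy');W=cloud(c,d);x,y,z=W[...,0],W[...,1],W[...,2]
    near=(abs(x-.495)<.1)&(abs(y-.025)<.13)&(d>0)
    print(c,'bench z',np.median(z[(abs(x-.5)<.03)&(abs(y-.2)<.03)]))
    f=near&(z>.012)&(z<.028);rect(W,f,'base')
    b=near&(z>.126)&(z<.142);rect(W,b,'bar')
    rect(W,near&(z>.155)&(z<.18),'knob');rect(W,near&(z>.11)&(z<.125),'paneltop')
    cm=(abs(x-.76)<.09)&(abs(y+.29)<.1)&(d>0)
    rect(W,cm&(z>.008)&(z<.02),'foot');rect(W,cm&(z>.2),'head')
    h=W[cm&(z>.22)];print('head bounds',h.min(0).round(3),h.max(0).round(3))
    for zz in np.arange(.22,.34,.02):
        q=h[abs(h[:,2]-zz)<.01]
        if len(q)>3: print(zz.round(2),len(q),q.mean(0).round(3),q[:,:2].min(0).round(3),q[:,:2].max(0).round(3))
p=cv2.imread('pics/top0.png');q=cv2.imread('pics/scene0.png')
a=cv2.resize(p[160:250,240:390],None,fx=5,fy=5);b=cv2.resize(q[190:330,240:390],None,fx=4,fy=4)
cv2.imwrite('pics/c1.png',cv2.resize(q[180:400,220:390],None,fx=2.7,fy=2.7))
E
```

```text
top bench z -0.00026185277580359874
base 1373 [490.5  22.6] [153.7 120.4] 80.6 z 0.0196
bar 449 [498.   69.3] [156.6  28. ] 82.1 z 0.1337
knob 53 [508.1 136.6] [17.4 17. ] 1.1 z 0.1709
paneltop 74 [483.3 -22.2] [28.7 18.2] 78.5 z 0.119
foot 1078 [ 775.  -262.9] [170.  115.2] 74.7 z 0.0131
head 821 [ 748.5 -287.7] [53.  87.7] 74.5 z 0.3056
head bounds [ 0.706 -0.32   0.262] [ 0.798 -0.258  0.328]
0.26 5 [ 0.747 -0.264  0.266] [ 0.716 -0.266] [ 0.762 -0.262]
0.28 137 [ 0.726 -0.275  0.284] [ 0.706 -0.297] [ 0.796 -0.259]
0.3 315 [ 0.738 -0.282  0.302] [ 0.711 -0.312] [ 0.798 -0.258]
0.32 363 [ 0.763 -0.291  0.317] [ 0.738 -0.32 ] [ 0.788 -0.265]
scene bench z -0.0003444598938760049
base 1123 [493.4  18.6] [157.9 123.4] 78.8 z 0.0197
bar 431 [500.4  64.3] [155.8  31. ] 81.1 z 0.1329
knob 71 [511.7 133.5] [19.  21.5] 27.1 z 0.1669
paneltop 207 [502.6  49.7] [185.9  20.9] 76.6 z 0.117
foot 1253 [ 761.7 -252.5] [198.9  79.6] 47.2 z 0.0135
head 1756 [ 752.1 -292.2] [51.8 92.1] 75.0 z 0.2936
head bounds [ 0.707 -0.327  0.22 ] [ 0.802 -0.263  0.326]
0.22 45 [ 0.776 -0.301  0.225] [ 0.766 -0.306] [ 0.78  -0.292]
0.24 54 [ 0.777 -0.301  0.237] [ 0.766 -0.31 ] [ 0.785 -0.286]
0.26 129 [ 0.781 -0.303  0.26 ] [ 0.738 -0.316] [ 0.788 -0.287]
0.28 220 [ 0.769 -0.307  0.285] [ 0.707 -0.327] [ 0.802 -0.27 ]
0.3 624 [ 0.773 -0.303  0.301] [ 0.716 -0.326] [ 0.8   -0.263]
0.32 606 [ 0.772 -0.299  0.317] [ 0.74  -0.325] [ 0.792 -0.268]
```

View pics/c1.png

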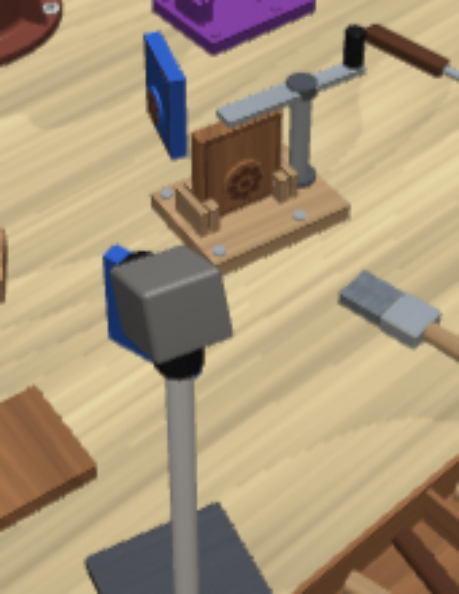

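The enlarged crop confirms it: the brown panel with the rosette (crop px 245,180) is in the wooden fixture, under the bar, with the black knob at (355,47). I estimate:
- Fixture: yaw about -0.165, origin about (0.489, 0.006).
- Hold-down: about closed.
- Knob: about (0.510, 0.135).

I turn the hand first because of the q6 range, then fly over.

```bash

python3 -m inch '[[[0,0,-0.149,0,0,-9,1],[0,0,-0.149,0,0,-9,1],[0,0,-0.149,0,0,-9,1],[0,0,-0.149,0,0,-9,1],[0,0,-0.149,0,0,-9,1],[0,0,-0.149,0,0,-9,1],[0,0,-0.149,0,0,-9,1],[0,0,-0.149,0,0,-9,1]]]' | tail -3
python3 -m inch '[[[0,0,-0.149,0,0,0,1],[0,0,-0.149,0,0,0,1],[0,0,-0.149,0,0,0,1],[0,0,-0.149,0,0,0,1],[0,0,-0.149,0,0,0,1],[0,0,-0.149,0,0,0,1],[0,0,-0.149,0,0,0,1],[0,0,-0.149,0,0,0,1]]]' | tail -3
python3 -m inch '[[[0,0,-0.149,0,0,0,1],[0,0,-0.149,0,0,0,1],[0,0,-0.149,0,0,0,1],[0,0,-0.149,0,0,0,1],[0,0,-0.149,0,0,0,1],[0,0,-0.149,0,0,0,1],[0,0,-0.149,0,0,0,1],[0,0,-0.149,0,0,0,1]]]' | tail -3
python3 -m inch '[[[0,0,-0.149,0,0,0,1],[0,0,-0.149,0,0,0,1],[0,0,-0.149,0,0,0,1],[0,0,-0.149,0,0,0,1],[0,0,-0.149,0,0,0,1]]]'
```

```text
ee_rot: [2.384, 2.046, 0.0]
ft_force: [-0.5, -0.8, -0.0]
gripper_width: 1.001
ee_rot: [0.824, 3.032, 0.0]
ft_force: [0.2, -0.8, 0.3]
gripper_width: 1.0
ee_rot: [-1.02, 2.971, 0.0]
ft_force: [-0.0, 0.9, -0.5]
gripper_width: 1.003
time_s: 3.8
tool_pos: [0.115, -0.5123, 0.3033]
ee_rot: [2.031, -2.396, 0.0]
ft_force: [0.5, -0.4, -0.6]
gripper_width: 1.0
```

```bash

python3 -m inch '[[[0,0,0,-44,-18,0,1],[0,0,0,-44,-18,0,1],[0,0,0,-44,-18,0,1],[0,0,0,-44,-18,0,1],[0,0,0,-44,-18,0,1],[0,0,0,-44,-18,0,1],[0,0,0,-44,-18,0,1],[0,0,0,-44,-18,0,1]]]' | tail -4
python3 -m inch '[[[0,0,0,-44,-18,0,1],[0,0,0,-44,-18,0,1],[0,0,0,-44,-18,0,1],[0,0,0,-44,-18,0,1],[0,0,0,-44,-18,0,1],[0,0,0,-44,-18,0,1],[0,0,0,-44,-18,0,1],[0,0,0,0,0,0,1]]]'
python3 -m inch '[[[0,0,0,0,0,0,1]]]' | head -2
cat >> h.py <<'E'
def snap(n):
    s=state();p,d=get_image('wrist');cv2.imwrite(f'pics/{n}.png',p);np.save(f'pics/{n}.npy',d)
    W=cloud('wrist',d,s);return p,d,W,s
E
python3 - <<'E'
from h import *
p,d,W,s=snap('w1');print(s['tool_pos'],s['ee_rot'],s['qpos'])
x,y,z=W[...,0],W[...,1],W[...,2]
near=(abs(x-.495)<.1)&(abs(y-.025)<.14)&(d>0)
for a,b,n in((.012,.028,'base'),(.127,.140,'bar'),(.165,.18,'knob'),(.14,.16,'knobside'),(.112,.125,'paneltop')): rect(W,near&(z>a)&(z<b),n)
d=np.load('pics/top0.npy');P=cv2.imread('pics/top0.png');W=cloud('top',d)
u=np.zeros(d.shape,bool);u[95:140,392:440]=1
rect(W,u&(P.max(-1)<110)&(W[...,2]>.005)&(W[...,2]<.022),'foot')
E
```

```text
tool_pos: [0.3172, -0.1881, 0.3036]
ee_rot: [-2.023, 2.403, -0.002]
ft_force: [0.3, -1.3, -0.3]
gripper_width: 1.001
time_s: 5.4
tool_pos: [0.495, 0.0965, 0.3026]
ee_rot: [-2.029, 2.397, 0.001]
ft_force: [-0.2, -0.5, 0.2]
gripper_width: 0.999
time_s: 5.5
tool_pos: [0.4931, 0.0932, 0.3028]
[0.49308103 0.09317456 0.30282151] [ 2.02627462e+00 -2.39953554e+00 -7.21913463e-04] [ 4.11190399e-02  2.17556412e-01 -6.35225326e-02  1.29075928e+00
 -2.26856357e-04 -1.36140077e+00]
base 7983 [489.4  21.1] [153.5 120.4] 80.5 z 0.0212
bar 3550 [495.4  64.2] [147.6  29.1] 79.0 z 0.1352
knob 391 [508.3 136.2] [19.  19.2] 34.4 z 0.1734
knobside 159 [503.7 105.4] [64.3 20. ] 81.5 z 0.15
paneltop 695 [482.3 -23.6] [27.7 18.6] 80.3 z 0.1207
foot 1063 [ 760.1 -290.7] [110.3 101.4] 75.7 z 0.013
```

View pics/w1.png

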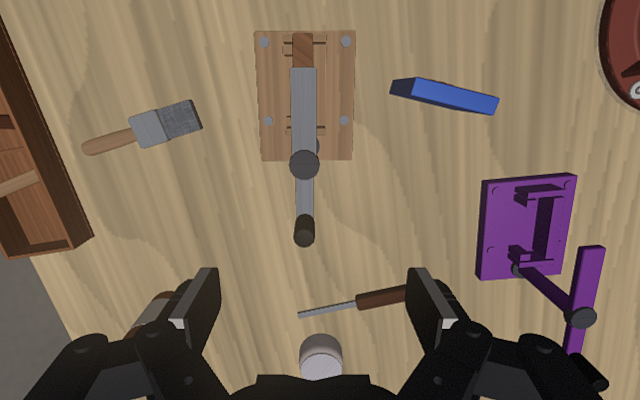

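The wrist view shows the wooden fixture at (305,95) with its pivot at (304,163) and knob at (304,230). The bar is in line with the fixture, so its angle is about 0. Next I go over the knob.

```bash

python3 -m inch '[[[0,0,0,-23,-4,30,1],[0,0,0,-22,-4,30,1],[0,0,0,0,0,30,0.7],[0,0,0,0,0,0,0.7],[0,0,0,0,0,0,0.7]]]'
```

```text
time_s: 6.05
tool_pos: [0.5083, 0.1342, 0.2141]
ee_rot: [2.022, -2.404, 0.0]
ft_force: [-0.1, -0.7, 0.6]
gripper_width: 0.697
```

```bash

python3 -m inch '[[[0,0,0,-2,0,30,0.7],[0,0,0,0,0,30,0.7],[0,0,0,0,0,15,0.7],[0,0,0,0,0,0,0.7],[0,0,0,0,0,0,0],[0,0,0,0,0,0,0],[0,0,0,0,0,0,0],[0,0,0,0,0,0,0]]]' 30
python3 -m inch '[[[0,0,0,0,0,0,0],[0,0,0,0,0,0,0]]]'
```

```text
time_s: 6.85
tool_pos: [0.51, 0.1373, 0.1399]
ee_rot: [-2.023, 2.401, -0.002]
ft_force: [-0.5, -0.8, 7.6]
gripper_width: 0.221
time_s: 7.05
tool_pos: [0.51, 0.1373, 0.1399]
ee_rot: [-2.023, 2.401, -0.003]
ft_force: [-1.5, -1.0, 7.4]
gripper_width: 0.222
```

```bash

python3 -m inch '[[[0,0,0.1,0.3,-6,-1],[0,0,0.1,0.3,-6,-1]]]' 2>&1 | tail -1
python3 -m inch '[[[0,0,0.1,0.3,-6,-1,0],[0,0,0.1,0.3,-6,-1,0],[0,0,0.1,0.3,-6,0,0],[0,0,0.1,0.3,-6,0,0],[0,0,0,0,0,0,0]]]'
python3 -c "
import numpy as np
p=np.array([.4988,.0773])
for a in(.4,.8,1.2,1.571):
  t=-.165-a; print(a,p+.061*np.array([-np.sin(t),np.cos(t)]))"
```

```text
invalid input at $[0][0]: expected 7 numbers
time_s: 7.55
tool_pos: [0.5322, 0.1284, 0.1402]
ee_rot: [-1.504, 2.757, -0.001]
ft_force: [5.5, 0.6, -10.6]
gripper_width: 0.225
0.4 [0.53146036 0.1288199 ]
0.8 [0.54894498 0.11203443]
1.2 [0.55851281 0.08976515]
1.571 [0.55896948 0.06726835]
```

```bash

python3 -m inch '[[[0,0,0.1,0.3,-6,1,0],[0,0,0.1,0.3,-6,0,0],[0,0,0.1,0.3,-6,0,0],[0,0,0.1,0.3,-6,0,0],[0,0,0.1,0.3,-6,0,0],[0,0,0.1,0.3,-6,0,0],[0,0,0.1,0.3,-6,0,0],[0,0,0,0,0,0,0]]]'
python3 -m inch '[[[0,0,0.1,0.3,-6,0,0],[0,0,0.1,0.3,-6,0,0],[0,0,0.1,0.3,-6,0,0],[0,0,0.1,0.3,-6,0,0],[0,0,0.08,0.3,-5,0,0],[0,0,0,0,0,0,0],[0,0,0,0,0,0,0]]]'
```

```text
time_s: 8.35
tool_pos: [0.5576, 0.0949, 0.1401]
ee_rot: [-0.468, 3.104, -0.002]
ft_force: [4.4, -2.6, -6.0]
gripper_width: 0.22
time_s: 9.05
tool_pos: [0.5593, 0.067, 0.1402]
ee_rot: [0.277, 3.126, 0.0]
ft_force: [6.5, -1.3, -5.2]
gripper_width: 0.223
```

```bash

python3 -m inch '[[[0,0,0.03,0,-3,0,0],[0,0,0,0,0,0,0],[0,0,0,0,0,0,0]]]'
python3 -m inch '[[[0,0,0,0,-3,0,0],[0,0,0,0,0,0,0],[0,0,0,0,0,0,0]]]'
```

```text
time_s: 9.35
tool_pos: [0.559, 0.0668, 0.1402]
ee_rot: [0.321, 3.122, 0.008]
ft_force: [7.4, 13.0, -7.3]
gripper_width: 0.222
time_s: 9.65
tool_pos: [0.5589, 0.0666, 0.1402]
ee_rot: [0.318, 3.121, 0.017]
ft_force: [11.5, 26.8, -10.3]
gripper_width: 0.224
```

The hold-down is at its stop: reaction 27 N with no further motion. I relieve the push, release, rise, turn back and look from above the panel.

```bash

python3 -m inch '[[[0,0,0,0,5,0,0],[0,0,0,0,0,0,0.5],[0,0,0,0,0,0,0.5],[0,0,0,0,0,0,0.5],[0,0,0,0,0,-20,0.6],[0,0,0,0,0,-40,1],[0,0,0,0,0,-50,1],[0,0,-0.145,0,0,-10,1]]]'
python3 -m inch '[[[0,0,-0.145,0,0,0,1],[0,0,-0.145,0,0,0,1],[0,0,-0.145,0,0,0,1],[0,0,-0.145,0,0,0,1],[0,0,-0.145,0,0,0,1],[0,0,-0.145,0,0,0,1],[0,0,-0.145,0,0,0,1],[0,0,-0.145,0,0,0,1]]]' |tail -3
python3 -m inch '[[[0,0,-0.145,0,0,0,1],[0,0,-0.145,0,0,0,1],[0,0,0,36,30,0,1],[0,0,0,36,30,0,1],[0,0,0,0,0,0,1],[0,0,0,0,0,0,1]]]'
python3 - <<'E'
from h import *
p,d,W,s=snap('w2');print(s['tool_pos'],s['ee_rot'],s['qpos'])
x,y,z=W[...,0],W[...,1],W[...,2]
near=(abs(x-.495)<.12)&(abs(y-.025)<.14)&(d>0)
for a,b,n in((.012,.028,'base'),(.127,.140,'bar'),(.165,.18,'knob'),(.112,.125,'paneltop')): rect(W,near&(z>a)&(z<b),n)
E
```

```text
time_s: 10.45
tool_pos: [0.5596, 0.0659, 0.2649]
ee_rot: [0.1, 3.133, 0.0]
ft_force: [0.7, -0.5, -0.6]
gripper_width: 1.004
ee_rot: [1.644, -2.677, -0.0]
ft_force: [0.9, -0.0, 0.9]
gripper_width: 1.0
time_s: 11.85
tool_pos: [0.485, 0.0058, 0.2598]
ee_rot: [-2.004, 2.419, -0.001]
ft_force: [0.9, -0.3, 0.6]
gripper_width: 0.998
[0.48499872 0.0057614  0.25984594] [-2.00383573e+00  2.41861943e+00 -8.14087684e-04] [-1.39115550e-01  1.98712152e-01 -1.99712944e-01  1.17150267e+00
  1.82656421e-04 -1.52287820e+00]
base 8199 [463.8  25.5] [154.  172.3] 80.7 z 0.0212
bar 3785 [488.6  78.1] [ 29.8 156. ] 83.0 z 0.1346
knob 508 [557.5  67.5] [19.5 18.9] 34.6 z 0.173
paneltop 1998 [498.1  14.4] [110.8  40.4] 78.1 z 0.1207
```

View pics/w2.png

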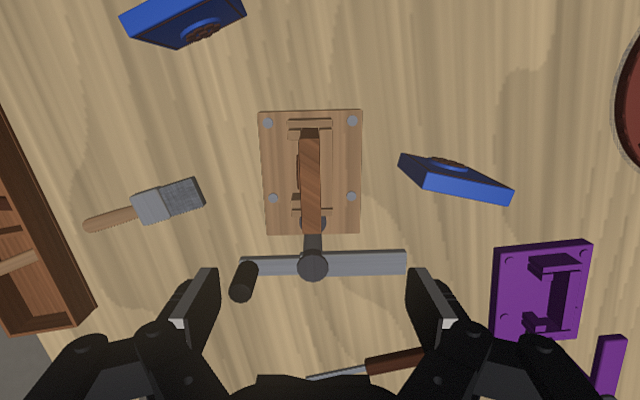

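The view shows the bar swung clear to -x (px 325,264), the knob at +x (242,282), and the panel's full top edge free (311,180). The knob reads (0.5575, 0.0675), matching the predicted open position of (0.558, 0.067). Next I grasp the panel.

```bash

python3 -m inch '[[[0,0,-0.02,0,-2,30,1],[0,0,0,0,0,35,1],[0,0,0,0,0,35,1],[0,0,0,0,0,0,1],[0,0,0,0,0,0,1]]]'
python3 -m inch '[[[0,0,0,0,0,30,1],[0,0,0,0,0,30,1],[0,0,0,0,0,15,1],[0,0,0,0,0,0,1],[0,0,0,0,0,0,1]]]' 60
```

```text
time_s: 12.4
tool_pos: [0.4878, 0.0065, 0.1598]
ee_rot: [2.031, -2.396, -0.001]
ft_force: [0.6, 0.4, 0.5]
gripper_width: 1.002
time_s: 12.9
tool_pos: [0.4889, 0.006, 0.086]
ee_rot: [-2.029, 2.396, -0.003]
ft_force: [-0.8, -0.7, 0.4]
gripper_width: 1.001
```

```bash

python3 -m inch '[[[0,0,0,0,1.5,2,1],[0,0,0,0,0,0,0.4],[0,0,0,0,0,0,0.4],[0,0,0,0,0,0,0],[0,0,0,0,0,0,0],[0,0,0,0,0,0,0],[0,0,0,0,0,0,0],[0,0,0,0,0,0,0]]]'
python3 -m inch '[[[0,0,0,0,0,-2,0],[0,0,0,0,0,-5,0],[0,0,0,0,0,-8,0],[0,0,0,0,0,-10,0]]]'
```

```text
time_s: 13.7
tool_pos: [0.4862, 0.0063, 0.0825]
ee_rot: [-2.03, 2.397, -0.001]
ft_force: [0.0, 0.2, 1.7]
gripper_width: 0.203
time_s: 14.1
tool_pos: [0.4859, 0.0063, 0.108]
ee_rot: [2.03, -2.397, -0.0]
ft_force: [1.9, -0.6, -1.2]
gripper_width: 0.204
```

```bash

python3 -m inch '[[[0,0,0,0,0,-30,0],[0,0,0,0,0,-40,0],[0,0,0,0,0,-40,0],[0,0,0,0,0,-40,0],[0,0,0,0,0,-35,0],[0,0,0,0,0,0,0],[0,0,0,0,0,0,0]]]'
cat >> h.py <<'E'
def plan(L,yaw,gap=.1,h=.0625,Rpt=None,lat=0.,pitch=np.radians(24.06)):
    """Rpt: panel axes in tool frame (columns); default panel x=-tool y, y=-tool x, z=-tool z"""
    s=state();T=R.from_rotvec(s['ee_rot']).as_matrix();p=np.array(s['tool_pos'])
    C=(R.from_euler('z',yaw)*R.from_euler('y',-pitch)).as_matrix()
    if Rpt is None: Rpt=np.array([[0,-1,0],[-1,0,0],[0,0,-1.]])
    ros=L-gap*C[:,0]; tcp=ros+C@np.array([-.013,lat,h-.036]); Tt=C@Rpt.T
    w=R.from_matrix(T.T@Tt).as_rotvec()
    print('now',p.round(4),'target tcp',tcp.round(4),'rosette',ros.round(4),'shift in tool now mm',(T.T@(tcp-p)*1000).round(1),'in turned tool',(Tt.T@(tcp-p)*1000).round(1),'turn',w.round(3),'qpos',np.round(s['qpos'],2))
E
python3 - <<'E'
from h import *
plan(np.array([.717,-.279,.270]),np.radians(-14.9),.16)
E
```

```text
time_s: 14.8
tool_pos: [0.4856, 0.0064, 0.2929]
ee_rot: [-2.03, 2.397, -0.001]
ft_force: [-0.4, -0.1, -2.2]
gripper_width: 0.205
now [0.4856 0.0064 0.2929] target tcp [ 0.5539 -0.2356  0.2237] rosette [ 0.5758 -0.2414  0.2048] shift in tool now mm [ 227.4 -107.2   69.3] in turned tool [216.3 -88.8 115.5] turn [0.419 0.02  0.093] qpos [-0.14  0.19 -0.13  1.26  0.   -1.54]
```

```bash

python3 -m inch '[[[0,0,0,28,-13,0,0],[0,0,0,28,-13,0,0],[0,0,0,28,-13,5,0],[0,0,0,29,-13,10,0],[0,0,0,29,-14,12,0],[0,0,0,29,-14,14,0],[0,0,0,28,-14,14,0],[0,0,0,28,-13,14,0]]]'
python3 -m inch '[[[0.084,0.004,0.019,0,0,0,0],[0.084,0.004,0.019,0,0,0,0],[0.084,0.004,0.019,0,0,0,0],[0.084,0.004,0.018,0,0,0,0],[0.083,0.004,0.018,0,0,0,0],[0,0,0,0,0,0,0],[0,0,0,0,0,0,0]]]'
python3 - <<'E'
from h import *
p,d,W,s=snap('w3');print(s['tool_pos'],s['ee_rot'])
plan(np.array([.717,-.279,.270]),np.radians(-14.9),.16)
q,e=get_image('scene');cv2.imwrite('pics/s3.png',q);np.save('pics/s3.npy',e)
for c in('wrist','scene'):
  for n in('panel','rosette','camera_head'): print(c,n,[(np.round(r['xyz'],3).tolist(),round(r['confidence'],2)) for r in look_for(n,c)])
E
```

```text
time_s: 15.6
tool_pos: [0.553, -0.2358, 0.2209]
ee_rot: [2.029, -2.397, -0.005]
ft_force: [-0.1, 0.5, -0.4]
gripper_width: 0.199
time_s: 16.3
tool_pos: [0.553, -0.2348, 0.2225]
ee_rot: [-1.737, 2.259, -0.477]
ft_force: [0.4, -0.9, -1.8]
gripper_width: 0.2
[ 0.55303095 -0.23481034  0.22246882] [-1.73692507  2.25929485 -0.47668475]
now [ 0.5541 -0.2354  0.2232] target tcp [ 0.5539 -0.2356  0.2237] rosette [ 0.5758 -0.2414  0.2048] shift in tool now mm [ 0.2 -0.1 -0.5] in turned tool [ 0.2 -0.1 -0.5] turn [ 0.003 -0.     0.   ] qpos [-0.6   0.14 -0.47  0.56  0.13 -1.88]
wrist panel [([0.534, -0.255, 0.258], 0.94), ([0.558, -0.17, 0.074], 0.91), ([0.372, 0.022, 0.006], 0.72)]
wrist rosette [([0.552, -0.175, 0.077], 0.74), ([0.541, -0.257, 0.255], 0.65), ([0.373, 0.02, 0.008], 0.53)]
wrist camera_head [([0.713, -0.283, 0.266], 0.93)]
scene panel [([0.542, -0.181, 0.042], 0.76), ([0.362, 0.031, 0.068], 0.57), ([0.567, -0.24, 0.213], 0.56), ([0.506, 0.032, 0.026], 0.28)]
scene rosette [([0.361, 0.027, 0.065], 0.66), ([0.571, -0.247, 0.214], 0.58), ([0.54, -0.18, 0.044], 0.51), ([0.404, -0.232, 0.033], 0.48)]
scene camera_head [([0.781, -0.297, 0.31], 0.78), ([0.569, -0.244, 0.215], 0.6)]
```

View pics/w3.png

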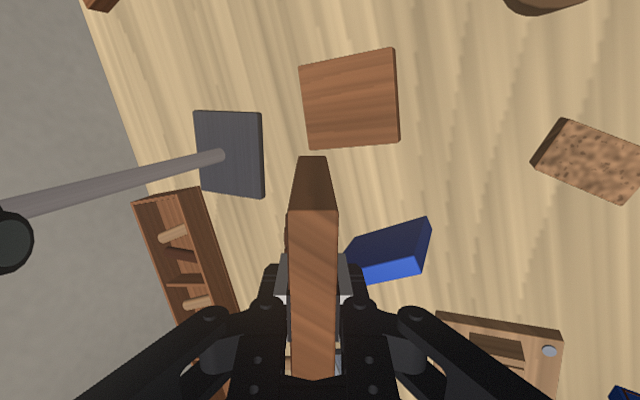

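The wrist view shows the panel held with its top edge at (313,290), the lens barrel at the left edge (10,240), and the camera foot at (229,154). I close in 40 mm to see the whole lens front.

```bash

python3 -m inch '[[[0,0,0,0,-20,0,0],[0,0,0,0,-20,0,0],[0,0,0,0,0,0,0],[0,0,0,0,0,0,0],[0,0,0,0,0,0,0]]]'
python3 - <<'E'
from h import *
p,d,W,s=snap('w4');print(s['tool_pos'],s['ee_rot'])
cv2.imwrite('pics/w4c.png',cv2.resize(p[140:400,20:380],None,fx=2.2,fy=2.2))
T=R.from_rotvec(s['ee_rot']).as_matrix();tp=np.array(s['tool_pos'])
V=(W-tp)@T  # tool frame
def plane(m,n):
    Q=W[m]
    c=Q.mean(0);_,S,v=np.linalg.svd(Q-c,full_matrices=False);k=abs((Q-c)@v[2])<.002
    c=Q[k].mean(0);_,S,v=np.linalg.svd(Q[k]-c,full_matrices=False)
    print(n,len(Q),k.sum(),'c',c.round(4),'n',v[2].round(3),'n tool',(T.T@v[2]).round(3));return c,v[2]
# head points
x,y,z=W[...,0],W[...,1],W[...,2]
h=(abs(x-.72)<.05)&(abs(y+.28)<.05)&(z>.24)&(z<.32)&(d>0)
v,u=np.where(h);print('px',u.min(),u.max(),v.min(),v.max(),h.sum())
for a in range(v.min(),v.max(),6): print(a,[(uu,*(W[a,uu]*1000).round().astype(int)) for uu in u[v==a][::8]])
# panel top in tool frame
t=(abs(V[...,1])<.02)&(abs(V[...,0])<.06)&(V[...,2]<-.030)&(V[...,2]>-.045)&(d>0)
plane(t,'ptop'); Q=V[t]; r=cv2.minAreaRect((Q[:,:2]*1000).astype(np.float32));print(r,Q.min(0),Q.max(0),Q.mean(0))
E
```

```text
time_s: 17.2
tool_pos: [0.5884, -0.2441, 0.2388]
ee_rot: [-1.736, 2.258, -0.479]
ft_force: [-0.5, 1.1, -1.4]
gripper_width: 0.203
[ 0.58840321 -0.24412739  0.23878978] [-1.7358675   2.25817913 -0.47858877]
px 0 99 189 303 8514
189 [(np.int64(0), np.int64(757), np.int64(-319), np.int64(277)), (np.int64(8), np.int64(753), np.int64(-318), np.int64(275)), (np.int64(16), np.int64(749), np.int64(-317), np.int64(273)), (np.int64(24), np.int64(744), np.int64(-316), np.int64(271)), (np.int64(32), np.int64(741), np.int64(-315), np.int64(269)), (np.int64(40), np.int64(738), np.int64(-314), np.int64(267))]
195 [(np.int64(0), np.int64(744), np.int64(-316), np.int64(283)), (np.int64(8), np.int64(741), np.int64(-315), np.int64(281)), (np.int64(16), np.int64(737), np.int64(-314), np.int64(279)), (np.int64(25), np.int64(732), np.int64(-313), np.int64(277)), (np.int64(33), np.int64(731), np.int64(-311), np.int64(274)), (np.int64(41), np.int64(732), np.int64(-310), np.int64(270)), (np.int64(49), np.int64(734), np.int64(-309), np.int64(266))]
201 [(np.int64(0), np.int64(733), np.int64(-313), np.int64(28
[... 10339 characters left out ...]
), (np.int64(8), np.int64(729), np.int64(-268), np.int64(302)), (np.int64(16), np.int64(732), np.int64(-266), np.int64(299)), (np.int64(24), np.int64(732), np.int64(-264), np.int64(296))]
297 [(np.int64(0), np.int64(736), np.int64(-265), np.int64(304)), (np.int64(8), np.int64(733), np.int64(-264), np.int64(302)), (np.int64(16), np.int64(733), np.int64(-262), np.int64(299))]
ptop 9692 8577 c [ 0.5702 -0.2508  0.274 ] n [-0.394  0.102  0.914] n tool [ 0.003  0.001 -1.   ]
((7.604804992675781, 0.4537982940673828), (39.71165084838867, 76.69023895263672), 74.4375228881836) [-0.03199091 -0.01993504 -0.04497172] [ 0.04555429  0.01999771 -0.03000381] [ 1.20062621e-02  6.23292585e-05 -3.83778560e-02]
```

View pics/w4c.png

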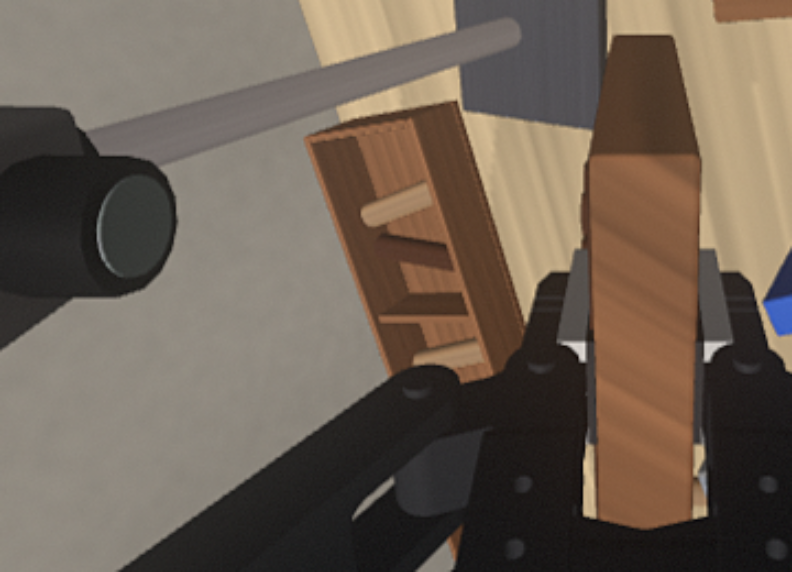

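The crop shows the whole lens front (glass centre at crop 137,225, i.e. wrist px 82,242) and the panel square in the pads. I fit the lens disc from the depth.

```bash
python3 - <<'E'
from h import *
s=state();d=np.load('pics/w4.npy');W=cloud('wrist',d,s)
m=np.zeros(d.shape,bool);cv2_m=np.zeros(d.shape,np.uint8)
cv2.ellipse(cv2_m,(82,242),(13,22),0,0,360,1,-1);Q=W[cv2_m>0]
c=np.median(Q,0)
for _ in range(4):
    _,_,v=np.linalg.svd(Q-Q.mean(0),full_matrices=False);n=v[2]*np.sign(v[2][0]);k=abs((Q-Q.mean(0))@n)<.0025;Q=Q[k]
c=Q.mean(0);print(len(Q),'c',c.round(4),'n',n.round(3),'yaw',np.degrees(np.arctan2(n[1],n[0])).round(1),'pitch',np.degrees(np.arcsin(n[2])).round(1))
# face points: in nominal plane, then enclosing circle
C=(R.from_euler('z',np.radians(-15))*R.from_euler('y',-np.radians(24.06))).as_matrix()
near=(np.linalg.norm(W-c,axis=-1)<.03)&(d>0);F=(W[near]-c)@C;F=F[abs(F[:,0])<.003]
(cc,r)=cv2.minEnclosingCircle((F[:,1:]*1000).astype(np.float32));print('circle',cc,r,'y,z range',F[:,1:].min(0),F[:,1:].max(0))
L=c+C@np.array([0,cc[0]/1000,cc[1]/1000]);print('L',L)
# barrel axis: points behind the face, radius 18 -> direction of surface
B=(W-L)@C;b=(d>0)&(B[...,0]>.004)&(B[...,0]<.025)&(np.hypot(B[...,1],B[...,2])<.024);Q=B[b]
from scipy.optimize import least_squares
f=lambda a:np.hypot(Q[:,1]-a[0]-a[2]*Q[:,0],Q[:,2]-a[1]-a[3]*Q[:,0])-.018
o=least_squares(f,[0,0,0,0],loss='soft_l1',f_scale=.001);print('barrel off y,z mm',o.x[:2]*1000,'slope deg y,z',np.degrees(o.x[2:]),len(Q))
plan(L,np.radians(-15),.1,lat=0)
E
```

```text
533 c [ 0.7107 -0.2801  0.2706] n [ 0.859 -0.255  0.443] yaw -16.5 pitch 26.3
circle (-0.1946498304605484, 0.3080143928527832) 18.65707778930664 y,z range [-0.01781494 -0.01729246] [0.01801571 0.01862907]
L [ 0.71052727 -0.28027031  0.2709235 ]
barrel off y,z mm [ 0.83155761 -0.49907788] slope deg y,z [-0.84664812  0.2669204 ] 2739
now [ 0.5884 -0.2441  0.2389] target tcp [ 0.6004 -0.2508  0.2491] rosette [ 0.6223 -0.2566  0.2302] shift in tool now mm [  3.3 -16.3  -3.9] in turned tool [  3.3 -16.3  -3.9] turn [0.002 0.001 0.002] qpos [-0.57  0.19 -0.37  0.61  0.12 -1.86]
```

```bash

python3 -m inch '[[[0.002,0.001,0.005,1.5,-8,-1.7,0],[0,0,0,1.5,-8,-1.7,0],[0,0,0,0,0,0,0],[0,0,0,0,0,0,0],[0,0,0,0,0,0,0],[0,0,0,0,0,0,0],[0,0,0,0,0,0,0]]]'
python3 - <<'E'
from h import *
plan(np.array([.7105,-.2802,.2705]),np.radians(-15.3),.1)
p,d,W,s=snap('w5')
q,e=get_image('scene');cv2.imwrite('pics/s5.png',cv2.resize(q[150:330,200:420],None,fx=3,fy=3))
print([(np.round(r['xyz'],3).tolist(),round(r['confidence'],2)) for r in look_for('rosette','scene')],[(np.round(r['xyz'],3).tolist(),round(r['confidence'],2)) for r in look_for('knob','scene')])
# lens in panel frame as seen by the wrist now
T=R.from_rotvec(s['ee_rot']).as_matrix();V=(W-np.array(s['tool_pos']))@T
ros=np.array([0.0005,-.013,.0265]);D=(V-ros)
f=(d>0)&(np.hypot(D[...,0],D[...,2])<.04)&(D[...,1]<-.09)&(D[...,1]>-.108)
Q=V[f]-ros;(cc,r)=cv2.minEnclosingCircle((Q[:,[0,2]]*1000).astype(np.float32));print('lens rel. rosette tool x,z mm',cc,r,'gap med',np.median(Q[:,1]))
# carved panel far end edges & top in tool frame
t=(d>0)&(abs(V[...,1])<.009)&(V[...,0]<.06)&(V[...,0]>-.02)&(V[...,2]<-.034)&(V[...,2]>-.043);print('top z',np.median(V[t][:,2]),'x end',V[t][:,0].max(),state()['joint_velocities'].round(4))
E
```

```text
time_s: 17.95
tool_pos: [0.6011, -0.2508, 0.2491]
ee_rot: [-1.729, 2.261, -0.482]
ft_force: [0.1, 0.1, -2.5]
gripper_width: 0.205
now [ 0.6011 -0.2508  0.2491] target tcp [ 0.6006 -0.2501  0.2486] rosette [ 0.6224 -0.2561  0.2297] shift in tool now mm [-0.5  0.9  0.1] in turned tool [-0.5  0.9  0.1] turn [-0.001  0.002  0.001] qpos [-0.57  0.21 -0.32  0.64  0.12 -1.85]
[([0.613, -0.264, 0.239], 0.97), ([0.544, -0.179, 0.02], 0.72), ([0.362, 0.027, 0.067], 0.7)] [([0.507, 0.072, 0.134], 0.95), ([0.223, 0.305, 0.133], 0.85), ([0.593, -0.32, 0.012], 0.25), ([0.441, 0.326, 0.016], 0.24)]
lens rel. rosette tool x,z mm (-0.8343302011489868, -0.5147414207458496) 18.4453067779541 gap med -0.10014606500741305
top z -0.03867772591267324 x end 0.04547332678311234 [-0.0007  0.0009  0.0008 -0.0009  0.0004  0.001 ]
```

View pics/s5.png

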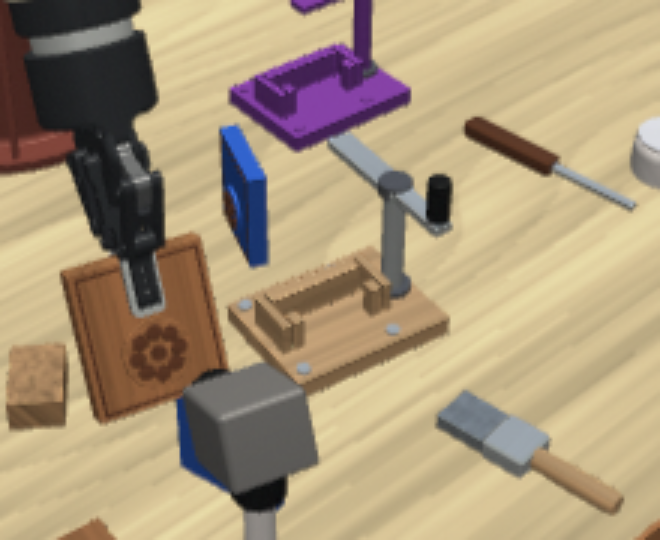

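The scene crop shows the panel held upright in the gripper, its rosette (157,350) facing the camera head (250,430). The hold-down is open and the fixture is empty. The residuals are about 1 mm and 0.2°, so I hand in.

```bash
python3 -c "
from plant import *
print(sign_off())"
```

```text
the job is handed in; nothing more can be done
None
```

I turned the hold-down to its open stop, lifted the panel out of the slot and handed in at about 18 s with it held in front of the inspection camera.

- **Hold-down:** at the stop it pushed back with 27 N and would not turn further. After I let go, the knob read (0.5575, 0.0675), against a predicted open position of (0.558, 0.067). The last scene picture shows the bar still open.
- **Panel pose:** from the last wrist depth picture, the rosette is about 1 mm off the lens axis with a 100 mm gap. Orientation was within about 0.2° of the target I had set. The panel is gripped at 60 N and the arm is at rest.
- **Camera and bench:** nothing touched the camera. I made no move near the other things, but I did not re-measure their positions at the end.

Two checks disagreed:
- **Lens position:** working it out from the camera's foot put the lens about 11 mm farther out in x than the close wrist view did. I used the wrist view, because the outline of the camera head and the 270 mm lens height both agree with it.
- **Camera yaw:** estimates ran from -14.3° to -16.5°. I used -15.3°.

The detection network also put the rosette about 15 mm from my computed position, which I put down to a partly hidden view and gave no weight.

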